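# Pack out the heel former and hold the wedge tight

## Task

Turn the black knob on the bench fixture anticlockwise to its end stop, so that the steel arm swings clear of the gap between the wooden heel former and the jaw. Then stand packing plates from the rack upright in the gap, one after another, until what is left is too narrow for another plate, and push the wooden wedge, thin end down, into what is left until you feel the stack bind tight. Finish still holding the wedge pressed in place; do not let go, and do not disturb the mug, tin, jar and hammer.

Things in the scene. Friction and masses are not known exactly. Their poses are not given: they have to be found in the camera images.
- bed: the fixture's dark steel bed plate, 240 x 110 x 12 mm, fixed to the bench (its place and yaw vary). Origin: centre of its underside. Its x axis runs along the fixture, across the gap, from the wooden former (-x end) to the jaw and knob (+x end). The gap's floor is the top of the bed, 12 mm above the bench.
- jaw: the fixed jaw, standing on the bed: a steel nose 28 mm wide (y) and 20 mm long (x), then a grey block 60 mm wide and 70 mm long, all 68 mm tall. Origin: foot of the nose's flat face, on the bed; the face looks to -x and the axes are those of the bed. Rigid.
- jaw_face (a point): middle of the upper edge of the jaw's flat face, 68 mm above the bed (80 mm above the bench); axes as the bed's. The gap runs from here towards -x, to the former's face.
- former: wooden heel former, fixed on the bed, 68 mm tall: flat-faced nose 28 mm wide (y), 22 mm long, then a round block of 36 mm radius. Origin: foot of the flat face, on the bed; it looks to +x, parallel to and in line with the jaw's face. Its distance from the jaw varies: room for one or two plates plus 9.5 to 12.5 mm for the wedge. Rigid. The thin plate under it is for show.
- former_face (a point): middle of the upper edge of the former's flat face, 68 mm above the bed. The gap's width is the horizontal distance to jaw_face, 23.5 to 40.5 mm. The gap is open above and at both ends (+y, -y); the noses are narrower than the plates, so fingers can go down past them.
- keeper (a joint): turn of the black knob with the steel arm below it, vertical axis on the jaw block, 60 mm behind the jaw's face. 0 = anticlockwise end stop (from above), arm clear; grows clockwise to 1.5 rad. At value q the arm points at 266 degrees minus q in the bed's xy plane (anticlockwise from +x): at 0 nearly -y, at 1.5 to -x over the gap. Starts at 1.05 to 1.4. Friction 0.06 N m, stays put.
- keeper_grip (a point): point on the knob's axis at the height to grip. The knob is an upright bar 44 mm long, 12 mm thick and 32 mm tall, lengthwise parallel to the arm; its top is 8 mm above this point, 122 mm above the bench. The arm below (105 mm from the axis to its tip, 14 mm wide) lies 82 to 88 mm above the bench.
- rack: plywood rack, fixed on the bench, 180 x 80 x 38 mm, its length along its own x. Origin: centre of its underside. Four slots 30 mm deep (floor 8 mm above the bench), at x = -64, -22, 20 mm for the plates and 64 mm for the wedge.
- spacer0: packing plate of brown hard board, 14 mm thick (x) x 54 mm wide (y) x 66 mm tall, upright in the rack, its top 36 mm above the rack's top. Origin: centre of its lower edge face. 40 to 75 g. The three plates are alike; only one or two are needed, which ones does not matter.
- spacer1: packing plate of brown hard board, 14 mm thick (x) x 54 mm wide (y) x 66 mm tall, upright in the rack, its top 36 mm above the rack's top. Origin: centre of its lower edge face. 40 to 75 g. The three plates are alike; only one or two are needed, which ones does not matter.
- spacer2: packing plate of brown hard board, 14 mm thick (x) x 54 mm wide (y) x 66 mm tall, upright in the rack, its top 36 mm above the rack's top. Origin: centre of its lower edge face. 40 to 75 g. The three plates are alike; only one or two are needed, which ones does not matter.
- wedge: wooden wedge standing thin end down in the rack, 86 mm tall, 36 mm wide (y). Its lower 50 mm taper in thickness (x), evenly on both sides, from 4 mm at the tip to 14 mm; the upper 36 mm are a head 20 mm thick and 36 mm wide, to grip across its 36 mm width. Origin: centre of the tip, z up towards the head. 35 to 70 g.
- mug: blue mug, 80 mm across, 90 mm tall; bystander. Origin: centre of its foot.
- polish_tin: flat metal tin, 74 mm across, 26 mm tall; bystander. Origin: centre of its underside.
- glue_jar: amber jar with a white cap, 68 mm across, 100 mm tall; bystander. Origin: centre of its underside.
- hammer: hammer lying on the bench, handle along its x; bystander.
There are look-alikes about, which are no part of the job. There is more than one size of the wedge; the job needs the largest.

How it is judged:
On the way, in this order (a step that is already met when the one before it is completed fails the run):
1. the keeper's knob is at its anticlockwise end stop (within 0.06 rad) (value of joint keeper below 0.06 rad), for 0.2 s.
2. a packing plate stands upright on the bed in the gap (((x of spacer0 in the frame of jaw_face between -0.036 and -0.003 m and y of spacer0 in the frame of jaw_face between -0.02 and 0.02 m and z of spacer0 in the frame of jaw_face below -0.062 m and angle between spacer0's own z axis and vertical below 0.15 rad) or (x of spacer1 in the frame of jaw_face between -0.036 and -0.003 m and y of spacer1 in the frame of jaw_face between -0.02 and 0.02 m and z of spacer1 in the frame of jaw_face below -0.062 m and angle between spacer1's own z axis and vertical below 0.15 rad) or (x of spacer2 in the frame of jaw_face between -0.036 and -0.003 m and y of spacer2 in the frame of jaw_face between -0.02 and 0.02 m and z of spacer2 in the frame of jaw_face below -0.062 m and angle between spacer2's own z axis and vertical below 0.15 rad))), for 0.2 s.
At the end, for the whole second after the job is handed in: Keeper within 0.06 rad of its stop; a plate upright on the bed in the gap; wedge upright in the gap (20 mm, 0.17 rad), tip 8 to 58 mm below the noses' top, at rest; over 2 N on the former and on the jaw from plates or wedge; fingers bear on the wedge with over 2 N (value of joint keeper below 0.06 rad and ((x of spacer0 in the frame of jaw_face between -0.036 and -0.003 m and y of spacer0 in the frame of jaw_face between -0.02 and 0.02 m and z of spacer0 in the frame of jaw_face below -0.062 m and angle between spacer0's own z axis and vertical below 0.15 rad) or (x of spacer1 in the frame of jaw_face between -0.036 and -0.003 m and y of spacer1 in the frame of jaw_face between -0.02 and 0.02 m and z of spacer1 in the frame of jaw_face below -0.062 m and angle between spacer1's own z axis and vertical below 0.15 rad) or (x of spacer2 in the frame of jaw_face between -0.036 and -0.003 m and y of spacer2 in the frame of jaw_face between -0.02 and 0.02 m and z of spacer2 in the frame of jaw_face below -0.062 m and angle between spacer2's own z axis and vertical below 0.15 rad)) and (contact force between former and wedge above 2 N or contact force between former and spacer0 above 2 N or contact force between former and spacer1 above 2 N or contact force between former and spacer2 above 2 N) and (contact force between jaw and wedge above 2 N or contact force between jaw and spacer0 above 2 N or contact force between jaw and spacer1 above 2 N or contact force between jaw and spacer2 above 2 N) and contact force between the fingers and wedge above 2 N and x of wedge in the frame of jaw_face between -0.038 and -0.002 m and y of wedge in the frame of jaw_face between -0.02 and 0.02 m and z of wedge in the frame of jaw_face between -0.058 and -0.008 m and angle between wedge's own z axis and vertical below 0.17 rad and angle between the x axis of wedge and the x axis of jaw, either way round below 0.25 rad and linear speed of wedge below 0.01 m/s); the arm keeps its last pose, push and grip.
It fails at once if the mug is disturbed (moved more than 30 mm) (distance of mug from where it was at the start of the episode above 0.03 m).
It fails at once if the polish tin is disturbed (moved more than 30 mm) (distance of polish_tin from where it was at the start of the episode above 0.03 m).
It fails at once if the glue jar is disturbed (moved more than 30 mm) (distance of glue_jar from where it was at the start of the episode above 0.03 m).
It fails at once if the hammer is disturbed (moved more than 30 mm) (distance of hammer from where it was at the start of the episode above 0.03 m).
It also fails if it takes over 72 s, if anything falls off the work surface, if the arm or the gripper's body presses on something with over 40 N, if the wrist force passes 120 N, or if a joint passes its speed limit or range.

## Robot

A 6-joint arm with a two-finger parallel gripper is mounted at the origin on the work surface. World frame = base frame: x ahead of the robot, y to its left, z up, the work surface at z = 0. Lengths are in m, angles in rad, forces in N, time in s.
With the tool pointing down it reaches from about 0.375 to 0.9 m from the base axis. Payload 3.1 kg.
Tool frame: the origin (TCP) lies between the finger pads; the fingertips stand manip.finger_overhang ahead of it and the grasp point (between the pads) lies 5 mm behind it (manip.finger_overhang is the distance from the TCP to the fingertips, in m); z points along the fingers, y is the line along which they close (so a half turn about z gives the same grasp; the last joint's range is limited). The gripper opens to 85 mm and grips with 20 to 120 N. Pads are 22 mm wide; open, the fingers measure 114 mm over their backs; the gripper's body (76 mm by 85 mm) begins 54 mm behind the grasp point. The pads swing forward as they close: fully open they stand 13 mm farther back than shut.
Start: joints at [-1.442, 0.527, 1.433, -0, 1.181, -0.178], TCP at [0.189, -0.596, 0.245] pointing down, gripper open.
Joint ranges: [-3.08, 3.08], [-0.75, 2.2], [0.22, 2.44], [-1.43, 4.57], [0, 2.65], [-2.85, 2.85]. Speed limits (rad/s): [2.79, 2.79, 3.14, 3.14, 3.14, 3.14].

## Interface

Orientations are given as a unit quaternion [x, y, z, w].
In Python, from station import manip gives the robot as it stands.
- The arm moves only by the tool drive_tool, never from a script. Its argument "plan" is a list of rows, each a list of 7 numbers: the shift along the tool's x, y, z in m, then the turn, a rotation vector about the tool's x, y, z in degrees, then the opening, from -1 (shut) to 1 (fully open). In form: [[x, y, z, wx, wy, wz, gripper], ...]. A call has 1 to 10 rows; each row shifts and turns the commanded pose from where the row before left it, along the tool's axes as they then stand; what a row does not reach is not made up. A row lasts 1/10 s, in which the tool goes at most 50 mm and 8.59 degrees, less where a joint would pass 70% of its speed; a pose out of reach is approached as far as the arm can. A call is refused whole if a number of a shift passes 0.05 or a number of a turn 8.59, either way. A call with a gripper value outside its range is refused whole. The fingers move at their own pace and stop on an object; "newtons" is the grip in N (left out, the last holds). Time passes only in rows, so rows that do not move let the fingers close. It gives the time, the measured TCP pose, the force, the opening and the grip force at its end, in the units of the state.
- manip.sense(): the state, without advancing time (a new reading comes with each control period).
- manip.snapshot(name): name is "side" or "top"; returns a dict with "image" (384x512x3 uint8, red, green, blue), "z_map" (384x512 float32, m along the optical axis (not along the pixel's ray), 0 where there is no reading), "fov_y" (degrees; the focal length in pixels is half the picture's height over the tangent of half this angle, whatever the lens; pixels are square), "cx", "cy" (the principal point, pixels), "extrinsics" (4x4, takes a point from camera to world coordinates). Camera axes: x right, y up, looking along -z (the intrinsics and any distortion apply to the point x, -y, -z); pixel columns grow to the right and rows downward; lengths in m; the calibration is good to about 2 mm. A picture is of the moment at which its call begins.
- manip.sign_off(): hands the job in; it is judged then, once.
The state is a dict: "t": time; "q": joint angles; "qd": joint speeds; "tau": joint torques, N m; "tcp_pos": TCP position; "tool_rot": TCP orientation; "force": force on the tool from outside, world axes, zero at the start; "ft_torque": the same for the moment, N m; "finger_gap": opening from 0.0 (shut) to 1.0 (fully open); "gripper_force": force on a finger pad.
Only numpy, scipy, OpenCV 4.12 (cv2) and the standard library are available. Lean on these libraries where they do the work, as an engineer would, in place of code of your own. Each camera call takes 0.05 s, during which the arm holds its last target. There are 200 camera calls.

## Working session

There is one attempt and no reset: what is moved stays moved. The work goes in short steps, Python scripts to look and compute and a tool call to move; the robot and the scene stay as the last step left them, time stands still between calls to the robot, and variables do not carry over. Pictures are saved under pics/ and viewed, at most 10 in all, crops included, and the job is handed in when it is done.

Besides the shell and the picture viewer there is one more tool, called after "Emit:" as name([rows], argument=value, ...), one row to a line, values as JSON. drive_tool: Moves the arm, as the interface text tells. Its arguments: {"type":"object","properties":{"plan":{"type":"array"},"newtons":{"type":"number"}},"required":["plan"]}

```bash
mkdir -p pics; ls; python3 - <<'E'
from station import manip
import cv2,numpy as np
print(manip.sense(), manip.finger_overhang)
for n in("side","top"):
    s=manip.snapshot(n); np.savez(f"{n}0.npz",**s)
    cv2.imwrite(f"pics/{n}0.png",cv2.resize(s["image"][:,:,::-1],(800,600),interpolation=cv2.INTER_CUBIC))
    print(n,{k:v for k,v in s.items() if k not in("image","z_map")})
E
```

```text
pics
{'t': 0.0, 'q': array([-1.44250971e+00,  5.28454537e-01,  1.43393542e+00, -3.53940496e-06,
        1.18137364e+00, -1.78494118e-01]), 'qd': array([ 2.02229386e-04, -4.79722599e-04,  8.33224212e-05,  1.37693994e-04,
        1.48084567e-04,  2.85658375e-04]), 'tau': array([ 3.41041994e-05, -4.42355525e+01, -1.78024524e+01, -2.93497906e-04,
        8.45317292e-03,  7.95514609e-06]), 'tcp_pos': array([ 0.18868472, -0.59510782,  0.24433019]), 'tool_rot': array([ 9.88258061e-01,  1.52790140e-01,  2.56105836e-05, -1.08517040e-03]), 'force': array([-0.36632551,  0.36487511,  0.39069446]), 'ft_torque': array([-0.01403503,  0.01452643,  0.02513423]), 'gripper_force': 0.0, 'finger_gap': 0.9995372568709288} 0.014
side {'fov_y': 49.514968389633374, 'cx': 256.74229282244636, 'cy': 191.43640364771906, 'extrinsics': array([[-0.7778695 ,  0.38236024, -0.49871805,  0.07557446],
       [-0.62838092, -0.46376502,  0.62454738,  0.63910366],
       [ 0.0075141 ,  0.79920126,  0.60101654,  0.71506081],
       [ 0.        ,  0.        ,  0.        ,  1.        ]])}
top {'fov_y': 42.60162394486258, 'cx': 261.54864695990227, 'cy': 191.13020925579858, 'extrinsics': array([[ 0.01057752,  0.99201544, -0.1256721 ,  0.40125935],
       [-0.99968641,  0.00763814, -0.02384817, -0.03198909],
       [-0.02269786,  0.12588494,  0.99178515,  1.48231998],
       [ 0.        ,  0.        ,  0.        ,  1.        ]])}
```

View pics/top0.png

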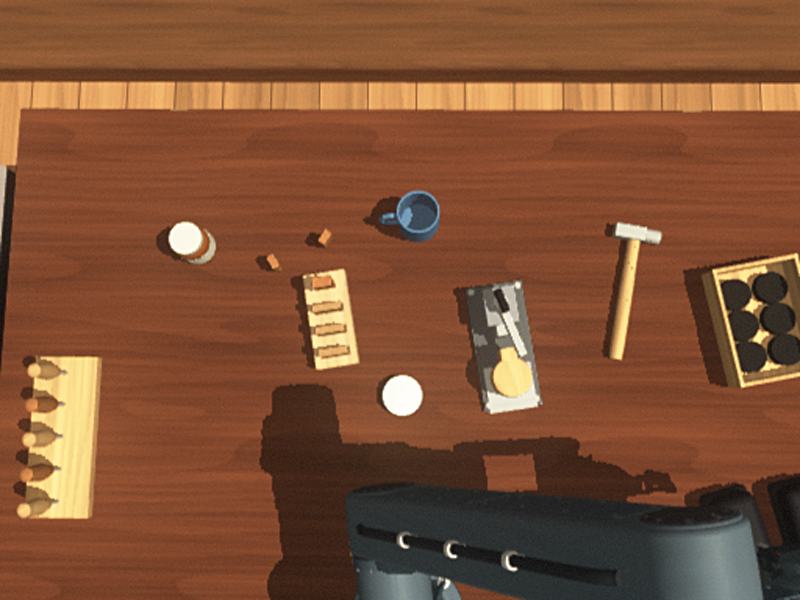

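View pics/side0.png

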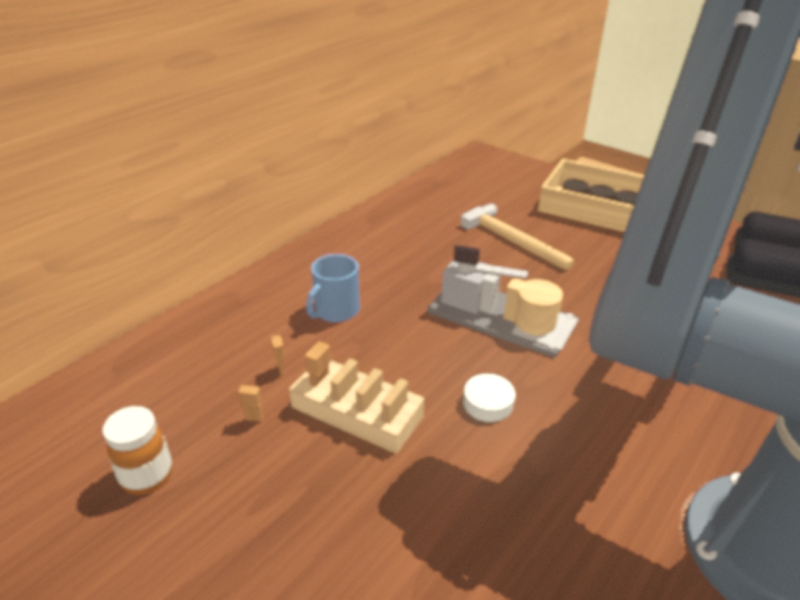

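The top view shows the fixture at about (505,348), with the former's nose near (510,355) and the knob at (503,300). The rack is at (330,320). Wedge candidates are (322,283) in the rack, and (271,262) and (323,237) loose on the bench. The one in the rack looks largest, so I'll confirm it in a crop.

```bash
cat > h.py <<'E'
import numpy as np, cv2
from scipy.spatial.transform import Rotation as R
def cloud(s):
    z=s["z_map"];f=192/np.tan(np.radians(float(s["fov_y"]))/2)
    v,u=np.mgrid[:384,:512]
    p=np.stack([(u-s["cx"])/f*z,-(v-s["cy"])/f*z,-z],-1)
    E=s["extrinsics"];return p@E[:3,:3].T+E[:3,3]
def proj(s,p):
    E=s["extrinsics"];f=192/np.tan(np.radians(float(s["fov_y"]))/2)
    c=(np.asarray(p)-E[:3,3])@E[:3,:3];return s["cx"]-f*c[...,0]/c[...,2],s["cy"]+f*c[...,1]/c[...,2]
def rect(P,box,zl,zh):
    m=(P[...,0]>box[0])&(P[...,0]<box[1])&(P[...,1]>box[2])&(P[...,1]<box[3])&(P[...,2]>zl)&(P[...,2]<zh)
    q=P[m];
    if len(q)<4: return len(q)
    (c,sz,a)=cv2.minAreaRect((q[:,:2]*1000).astype(np.float32))
    return len(q),np.round(c,1),np.round(sz,1),round(a,1),np.round(q.mean(0)*1000,1),np.round(np.median(q[:,2])*1000,1)
E
python3 - <<'E'
from h import *
T=np.load("top0.npz");S=np.load("side0.npz");PT=cloud(T);PS=cloud(S)
def at(x,y):
    return PT[int(y*.64),int(x*.64)].round(3)
for n,x,y in[("knob",503,300),("former",513,375),("rackw",322,283),("p",327,308),("p",328,329),("p",330,352),("jar",187,240),("mug",418,215),("tin",402,395),("w2",271,262),("w3",323,237)]: print(n,at(x,y))
a=cv2.resize(T["image"][165:275,180:355,::-1],None,fx=4.5,fy=4.5,interpolation=cv2.INTER_CUBIC)
cv2.imwrite("pics/tc.png",a)
b=cv2.resize(S["image"][140:300,140:380,::-1],None,fx=3.3,fy=3.3,interpolation=cv2.INTER_CUBIC)
cv2.imwrite("pics/sc.png",b)
E
```

```text
knob [ 0.573 -0.165  0.115]
former [ 0.441 -0.188  0.074]
rackw [0.605 0.161 0.093]
p [0.561 0.153 0.074]
p [0.524 0.152 0.075]
p [0.481 0.146 0.073]
jar [0.685 0.415 0.092]
mug [ 0.758 -0.011 -0.003]
tin [0.406 0.015 0.024]
w2 [0.65  0.263 0.065]
w3 [0.698 0.167 0.066]
```

View pics/tc.png

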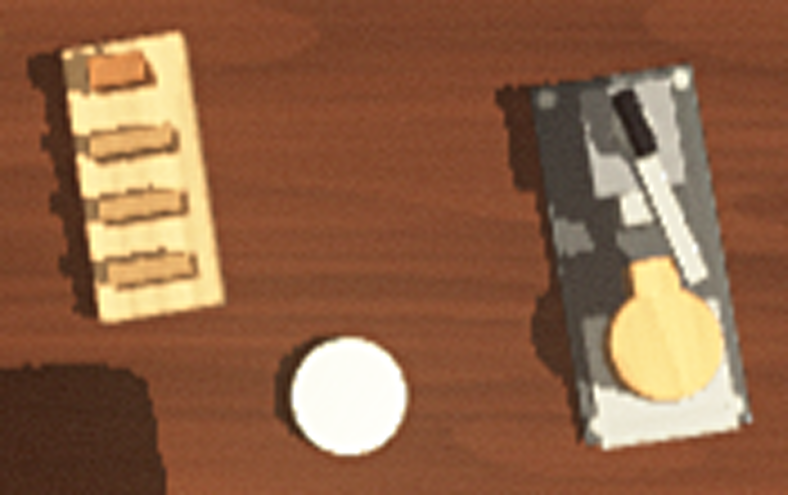

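View pics/sc.png

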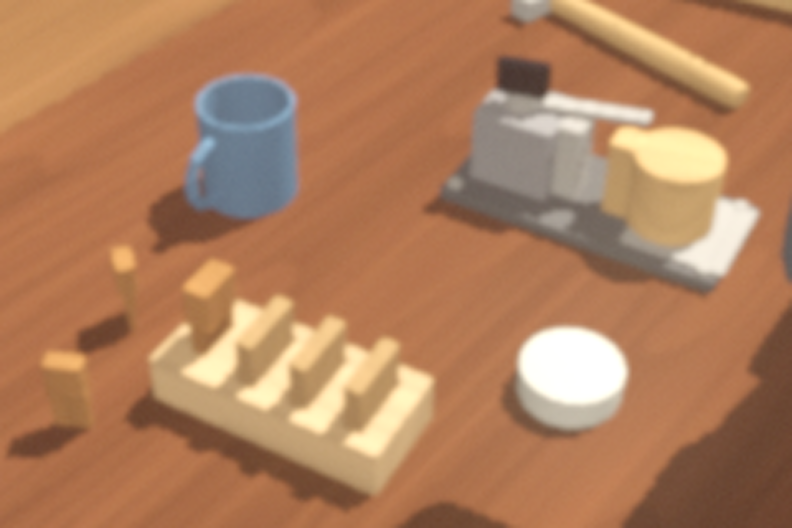

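The crops confirm the wedge. The one in the rack, at (118,70) in the top crop, tops out at 93 mm, so it is 86 mm tall. The two loose ones, in the side crop at (122,285) and (67,390), are only about 66 mm tall. Next I'll compute the poses.

```bash
cat >> h.py <<'E'
def ray(s,u,v,z):
    f=192/np.tan(np.radians(float(s["fov_y"]))/2);E=s["extrinsics"]
    d=E[:3,:3]@np.array([(u-s["cx"])/f,-(v-s["cy"])/f,-1]);o=E[:3,3];return (o+d*(z-o[2])/d[2])[:2]
def fitrect(w,L,W):
    # w corners order: (+x,+y),(+x,-y),(-x,-y),(-x,+y)
    m=np.array([[L,W],[L,-W],[-L,-W],[-L,W]])/2;c=w.mean(0);d=w-c
    a=np.arctan2((m[:,0]*d[:,1]-m[:,1]*d[:,0]).sum(),(m*d).sum());r=np.array([[np.cos(a),-np.sin(a)],[np.sin(a),np.cos(a)]])
    return c,np.degrees(a),np.abs(d-m@r.T).max()
E
python3 - <<'E'
from h import *
T=np.load("top0.npz");S=np.load("side0.npz");PT=cloud(T);PS=cloud(S)
tc=lambda x,y:(x/4.5+180-.4,y/4.5+165-.4)
sc=lambda x,y:(x/3.3+140-.35,y/3.3+140-.35)
g=lambda pts,z,s=T,c=tc:np.array([ray(s,*c(*p),z) for p in pts])
print("bed",fitrect(g([(532,87),(691,67),(751,422),(590,447)],.012),.24,.11))
print("rack",fitrect(g([(63,48),(183,33),(225,301),(100,323)],.038),.18,.08))
print("rack side cam",g([(238,298),(434,380),(377,458),(152,360)],.038,S,sc))
for P,n in((PT,"top"),(PS,"side")):
    print(n)
    print("bench",np.median(P[(P[...,0]>.5)&(P[...,0]<.6)&(P[...,1]>-.05)&(P[...,1]<.05)][:,2]))
    print("rack",rect(P,(.42,.66,.08,.24),.03,.045))
    print("wedge",rect(P,(.575,.66,.08,.24),.08,.11))
    for a,b in((.54,.58),(.50,.54),(.45,.50)): print("pl",rect(P,(a,b,.08,.24),.066,.082))
    print("knob",rect(P,(.5,.65,-.26,-.1),.112,.14))
    print("arm",rect(P,(.45,.65,-.26,-.1),.083,.097))
    print("former",rect(P,(.38,.478,-.26,-.12),.07,.085))
    print("bed",rect(P,(.36,.65,-.28,-.1),.006,.018))
E
```

```text
bed (array([ 0.49919822, -0.17764354]), np.float64(8.991873133579627), np.float64(0.0018373261876155553))
rack (array([0.54621008, 0.15089989]), np.float64(9.502053267118976), np.float64(0.001975161964073005))
rack side cam [[0.62399137 0.12435045]
 [0.46319885 0.09949929]
 [0.44945595 0.17778389]
 [0.62574262 0.20803366]]
top
bench -0.0006739368351528219
rack (1179, array([544.9, 152.3]), array([180.2,  80.8]), 10.0, array([542.4, 150.4,  37.4]), np.float64(37.3))
wedge (93, array([607.4, 162.8]), array([21. , 36.1]), 11.9, array([607.1, 162.2,  92.3]), np.float64(92.7))
pl (91, array([564.8, 155.4]), array([14.6, 54.6]), 10.2, array([564.1, 155.3,  72.6]), np.float64(72.8))
pl (93, array([523.1, 147.7]), array([14.4, 52.3]), 9.8, array([522.8, 147.8,  72.8]), np.float64(72.6))
pl (92, array([481.7, 140.4]), array([14.1, 52.4]), 9.6, array([481.5, 140.9,  73.3]), np.float64(73.1))
knob (72, array([ 573.4, -164.5]), array([43.5, 11.8]), 21.3, array([ 572.7, -164.3,  120.5]), np.float64(120.6))
arm (216, array([ 524.7, -172.9]), array([155.3,  56. ]), 11.6, array([ 523.5, -181.3,   87
[... 588 characters left out ...]
,  72. ]), np.float64(72.7))
pl (140, array([524.5, 151.1]), array([14.4, 55.5]), 11.5, array([523. , 152.8,  72.3]), np.float64(72.6))
pl (147, array([482.7, 143.4]), array([14.5, 54.6]), 7.8, array([481.5, 145.8,  72.2]), np.float64(72.8))
knob (82, array([ 575.9, -163. ]), array([43.9, 17.3]), 23.2, array([ 574.5, -159.9,  118.2]), np.float64(118.7))
arm (201, array([ 536.1, -177.5]), array([124.6,  21. ]), 27.3, array([ 536.5, -175.7,   87.9]), np.float64(87.2))
former (428, array([ 440.8, -183.6]), array([72.8, 72.1]), 1.0, array([ 439.2, -178.9,   78. ]), np.float64(78.5))
bed (1209, array([ 500.2, -173.1]), array([242.5, 112.7]), 9.2, array([ 477.5, -152.4,   12.1]), np.float64(11.9))
```

The rack holds the largest wedge at world (0.607, 0.163). The knob axis is at (0.573, -0.1645), turned about 22°. I'll move to a point above the knob now.

Emit:
drive_tool([
  [0.0414,-0.0245,0,0,0,0,1],
  [0.0414,-0.0245,0,0,0,0,1],
  [0.0414,-0.0245,0,0,0,0,1],
  [0.0414,-0.0245,0,0,0,0,1],
  [0.0414,-0.0245,0,0,0,0,1],
  [0.0414,-0.0245,0,0,0,0,1],
  [0.0414,-0.0245,0,0,0,0,1],
  [0.0414,-0.0245,0,0,0,0,1],
  [0.0414,-0.0245,0,0,0,0,1],
  [0.0414,-0.0245,0,0,0,0,1],
], newtons=40)

```text
t: 1.1
tcp_pos: [0.5103, -0.2354, 0.245]
tool_rot: [0.988, 0.153, -0.0, -0.0]
force: [-0.3, -0.3, 0.3]
finger_gap: 1.002
gripper_force: 0.0
```

Emit:
drive_tool([
  [0.0414,-0.0245,0,0,0,0,1],
  [0.0414,-0.0245,0,0,0,0,1],
  [0,0,0.03,0,0,-4.4,1],
  [0,0,0.03,0,0,0,1],
  [0,0,0,0,0,0,1],
  [0,0,0,0,0,0,1],
])

```text
t: 1.7
tcp_pos: [0.5733, -0.1654, 0.1849]
tool_rot: [0.982, 0.19, -0.001, -0.001]
force: [0.3, -0.3, 0.3]
finger_gap: 1.0
gripper_force: 0.0
```

```bash
cat >> h.py <<'E'
def go(s,x,y,z,yaw):
    r=R.from_quat(s["tool_rot"]);d=np.array([x,y,z])-s["tcp_pos"]
    ty=r.as_matrix()[:,1];a=np.degrees(np.arctan2(ty[1],ty[0]))
    print("tool shift mm",(r.inv().apply(d)*1000).round(1),"wz",round(-((yaw-a+90)%180-90),1),"tcp",s["tcp_pos"].round(4),"yawY",a.round(1),"F",s["force"].round(1),"t",round(s["t"],2),"gap",round(s["finger_gap"],3),"tilt",r.as_matrix()[:,2].round(3))
E
python3 - <<'E'
from h import *
from station import manip
T=np.load("top0.npz");PT=cloud(T);PS=cloud(np.load("side0.npz"))
a=np.radians(9.1);c,s=np.cos(a),np.sin(a);o=np.array([.4997,-.176])
for P in(PT,PS):
    d=P[...,:2]-o;bx=d@[c,s];by=d@[-s,c];z=P[...,2]
    m=(abs(by)<.01)&(z>.074)&(z<.0805)&(abs(bx)<.12)
    q=np.sort(bx[m]*1000).round(1);g=np.diff(q);i=g.argmax();print(q[0],q[-1],"gap between",q[i],q[i+1])
    m=(abs(by-.008)<.005)&(z>.07)&(z<.082)&(abs(bx)<.12);q=np.sort(bx[m]*1000).round(1);print(q)
go(manip.sense(),.5734,-.1645,.109,-68)
E
```

```text
-96.9 104.1 gap between 65.8 95.4
[-95.7 -95.2 -94.9 -94.5 -92.9 -92.5 -92.  -89.7 -89.3 -88.9 -87.  -86.6
 -86.1 -85.7 -83.8 -83.4 -81.4 -81.  -80.6 -80.2 -78.6 -77.8 -77.4 -75.9
 -75.  -74.6 -72.7 -72.3 -71.9 -69.9 -69.5 -69.1 -67.1 -66.7 -66.3 -65.9
 -64.4 -63.9 -63.5 -63.1 -61.6 -61.1 -60.3 -58.4 -57.9 -57.5 -55.2 -54.7
 -52.9 -52.4 -52.  -50.  -49.6 -49.2 -47.3 -46.9 -46.4 -46.  -44.5 -43.7
 -43.2 -41.7 -40.8 -40.5 -38.5 -35.8 -35.2 -34.8 -32.9 -32.6 -31.6 -29.1
 -28.9 -27.4 -26.9 -26.4 -24.5 -24.2 -23.6 -23.3 -20.6 -18.6 -17.6 -15.7
 -15.3 -14.6 -12.7 -12.6 -12.1 -11.4  14.5  16.2  16.4  18.7  19.9  21.7
  22.   22.3  23.   24.6  24.9  25.6  26.   27.3  28.3  28.9  30.7  30.9
  31.9  33.4  33.7  34.1  36.7  37.2  39.5  39.9  40.2  41.6  42.6  43.1
  45.4  45.8  45.8  48.   48.5  48.9  50.8  51.1  51.7  53.8  54.6  56.9
  57.5  58.2  59.2  60.1  60.2  62.1  63.2  63.2  63.2  65.8  66.3  75.3
  81.   83.6  86.6  89.5  90.4  92.3  92.7  95.4  95.4  98.5 100.8 101.4
 104.1 104.5]
-95.9 107.5 gap between -7.1 15.9
[-95.9 -94.9 -94.  -93.9 -93.6 -93.1 -93.  -91.7 -91.3 -88.6 -86.1 -8
[... 245 characters left out ...]
-36.  -35.5 -33.9 -33.7 -32.7 -30.5 -30.1 -29.1
 -28.7 -28.2 -27.3 -26.9 -26.  -24.7 -24.1 -23.6 -22.2 -20.1 -19.5 -18.1
 -17.2 -16.4 -15.5 -14.2 -13.7 -11.  -10.7 -10.7  -9.3  -9.   -8.5  -8.3
  -7.1  15.9  16.5  16.9  18.9  20.2  20.3  21.5  23.2  24.8  25.   26.7
  28.7  31.   32.1  34.   34.2  34.7  34.8  35.4  38.4  39.9  40.5  43.2
  44.1  44.8  45.5  46.4  47.5  49.2  49.6  51.6  52.6  54.2  55.9  55.9
  57.3  57.9  58.   60.2  61.   63.8  63.9  66.   66.5  68.3  69.8  75.4
  84.1  87.4  89.5  92.2  93.8  97.4  98.8 100.4 101.5 102.3 103.9 105.2]
tool shift mm [ 0.6 -0.7 75.9] wz -0.0 tcp [ 0.5733 -0.1654  0.1849] yawY -68.0 F [ 0.3 -0.3  0.3] t 1.7 gap 1.0 tilt [-0.002  0.001 -1.   ]
```

Emit:
drive_tool([
  [0,0,0.025,0,0,0,1],
  [0,0,0.025,0,0,0,1],
  [0,0,0.026,0,0,0,1],
  [0,0,0,0,0,0,-0.4],
  [0,0,0,0,0,0,-1],
  [0,0,0,0,0,0,-1],
  [0,0,0,0,0,0,-1],
  [0,0,0,0,0,0,-1],
  [0,0,0,0,0,0,-1],
  [0,0,0,0,0,0,-1],
], newtons=40)

```text
t: 2.7
tcp_pos: [0.5739, -0.1649, 0.1108]
tool_rot: [0.982, 0.19, 0.001, -0.0]
force: [-0.6, 2.8, 6.0]
finger_gap: 0.133
gripper_force: 40.1
```

Emit:
drive_tool([
  [0,0,0,0,0,-8.3,-1],
  [0,0,0,0,0,-8.3,-1],
  [0,0,0,0,0,-8.3,-1],
  [0,0,0,0,0,-8.3,-1],
  [0,0,0,0,0,-8.3,-1],
  [0,0,0,0,0,-8.3,-1],
  [0,0,0,0,0,-8.3,-1],
  [0,0,0,0,0,-8.3,-1],
  [0,0,0,0,0,-8.3,-1],
  [0,0,0,0,0,0,-1],
])

```text
t: 3.7
tcp_pos: [0.5754, -0.1658, 0.1108]
tool_rot: [0.666, 0.746, 0.001, 0.002]
force: [1.4, 1.1, 5.9]
finger_gap: 0.131
gripper_force: 43.3
```

```bash
python3 - <<'E'
from h import *
from station import manip
s=manip.sense();go(s,.5734,-.1645,.109,5.1);print(s["ft_torque"],s["q"])
E
```

```text
tool shift mm [ 1.6 -1.8  1.8] wz 1.4 tcp [ 0.5754 -0.1658  0.1108] yawY 6.5 F [1.4 1.1 5.9] t 3.7 gap 0.131 tilt [ 0.005 -0.001 -1.   ]
[ 0.13811287 -0.24002593 -0.76623388] [-0.4678228   0.66883605  1.61253804  0.00204612  0.85577799 -0.58192074]
```

Emit:
drive_tool([
  [0,0,0,0,0,-2,-1],
  [0,0,0,0,0,0,-1],
  [0,0,0,0,0,0,-1],
])

```text
t: 4.0
tcp_pos: [0.5754, -0.1658, 0.1109]
tool_rot: [0.655, 0.756, 0.002, 0.002]
force: [1.5, 1.7, 4.5]
finger_gap: 0.137
gripper_force: 56.8
```

```bash
python3 - <<'E'
from h import *
from station import manip
s=manip.sense();go(s,.5734,-.1645,.109,5.1);print(s["ft_torque"])
E
```

```text
tool shift mm [ 1.6 -1.8  1.9] wz 3.1 tcp [ 0.5754 -0.1658  0.1109] yawY 8.2 F [1.5 1.7 4.5] t 4.0 gap 0.137 tilt [ 0.005 -0.    -1.   ]
[ 0.10081341 -0.21601149 -1.25990037]
```

Emit:
drive_tool([
  [0,0,0,0,0,0,1],
  [0,0,0,0,0,0,1],
  [0,0,0,0,0,0,1],
  [0,0,0,0,0,0,1],
  [0,0,-0.03,0,0,0,1],
  [0,0,-0.04,0,0,0,1],
  [0,0,-0.03,0,0,0,1],
  [0.0396,-0.0061,0,0,0,0,1],
  [0.0396,-0.0061,0,0,0,0,1],
  [0.0396,-0.0061,0,0,0,0,1],
])

```text
t: 5.0
tcp_pos: [0.5368, -0.0498, 0.2095]
tool_rot: [0.652, 0.758, 0.0, 0.0]
force: [0.6, -0.1, -0.2]
finger_gap: 1.001
gripper_force: 0.0
```

Emit:
drive_tool([
  [0.0396,-0.0061,0,0,0,0,1],
  [0.0396,-0.0061,0,0,0,0,1],
  [0.0396,-0.0061,0,0,0,0,1],
  [0.0396,-0.0061,0,0,0,0,1],
  [0.0396,-0.0061,0,0,0,0,1],
  [0,0,0,0,0,8,1],
  [0,0,0,0,0,8,1],
  [0,0,0,0,0,8,1],
  [0,0,0,0,0,8,1],
  [0,0,0,0,0,8,1],
])

```text
t: 6.0
tcp_pos: [0.4772, 0.1404, 0.2092]
tool_rot: [0.873, 0.488, -0.0, -0.0]
force: [-0.6, -0.2, 0.2]
finger_gap: 0.994
gripper_force: 0.0
```

Emit:
drive_tool([
  [0,0,0,0,0,8,1],
  [0,0,0,0,0,8,1],
  [0,0,0,0,0,8,1],
  [0,0,0,0,0,8,1],
  [0,0,0,0,0,8,1],
  [0,0,0,0,0,8,1],
  [0,0,0,0,0,0,1],
  [0,0,0,0,0,0,1],
])

```text
t: 6.8
tcp_pos: [0.4773, 0.1403, 0.2092]
tool_rot: [0.996, 0.095, -0.0, 0.0]
force: [-0.7, -0.6, 0.4]
finger_gap: 1.002
gripper_force: 0.0
```

```bash
python3 - <<'E'
from h import *
from station import manip
T=manip.snapshot("top");np.savez("top1.npz",**T);S=manip.snapshot("side");np.savez("side1.npz",**S)
go(manip.sense(),.482,.141,.059,-80)
cv2.imwrite("pics/t1.png",np.vstack([cv2.resize(T["image"][165:275,280:360,::-1],(436,600)),])); 
P=cloud(T)
print("knob",rect(P,(.5,.65,-.26,-.1),.112,.14))
a=np.radians(9.1);c,s=np.cos(a),np.sin(a);o=np.array([.4997,-.176])
for P in(P,cloud(S)):
    d=P[...,:2]-o;bx=d@[c,s];by=d@[-s,c];z=P[...,2]
    for nm,m in(("former",(z>.074)&(z<.084)&(bx<0)),("jaw",(z>.072)&(z<.0815)&(bx>.005))):
        for y0,y1 in((-.012,-.004),(-.004,.004),(.004,.012)):
            q=bx[m&(by>y0)&(by<y1)&(abs(bx)<.06)]*1000;print(nm,y0,len(q),q.min().round(1),q.max().round(1))
        q=by[m&(abs(bx-.002)<.025)]*1000;print("y",q.min().round(1),q.max().round(1))
E
```

```text
tool shift mm [  4.7   0.2 150.2] wz 0.8 tcp [0.4774 0.1403 0.2092] yawY -79.2 F [-0.3  0.   0.1] t 6.9 gap 1.001 tilt [-0. -0. -1.]
knob (69, array([ 573., -165.]), array([11.9, 44.3]), 1.5, array([ 572.9, -164.3,  120.1]), np.float64(120.1))
former -0.012 48 -58.1 -11.3
former -0.004 45 -59.6 -10.0
former 0.004 43 -58.4 -12.0
y -14.3 13.7
jaw -0.012 41 14.5 58.3
jaw -0.004 34 14.7 59.3
jaw 0.004 35 16.6 60.0
y -14.0 835.4
former -0.012 38 -59.0 -7.4
former -0.004 38 -58.4 -8.0
former 0.004 33 -60.0 -6.9
y -13.1 15.4
jaw -0.012 20 17.4 59.5
jaw -0.004 31 17.7 59.4
jaw 0.004 32 17.0 59.4
y -14.4 15.7
```

View pics/t1.png

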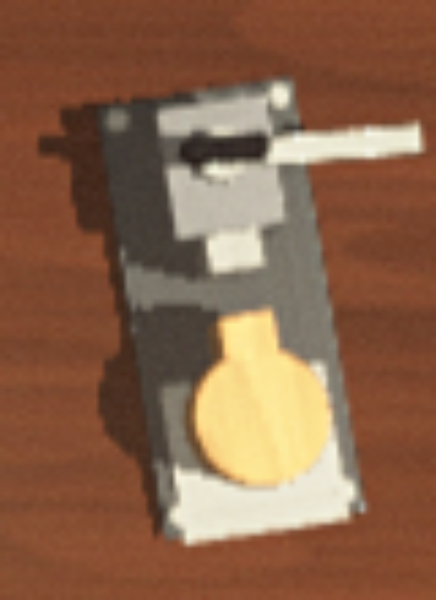

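The arm now points to -y, at (420,140) in the crop, and the gap between the noses at about (240,290) is clear. Next I'll grasp the plate.

Emit:
drive_tool([
  [0.0047,0,0.04,0,0,0.8,1],
  [0,0,0.04,0,0,0,1],
  [0,0,0.04,0,0,0,1],
  [0,0,0.03,0,0,0,1],
  [0,0,0,0,0,0,1],
  [0,0,0,0,0,0,-0.1],
  [0,0,0,0,0,0,-0.4],
  [0,0,0,0,0,0,-0.6],
  [0,0,0,0,0,0,-0.6],
  [0,0,0,0,0,0,-0.6],
], newtons=40)

```text
t: 7.9
tcp_pos: [0.4836, 0.1413, 0.0612]
tool_rot: [0.996, 0.086, 0.002, 0.0]
force: [0.1, -0.5, 7.7]
finger_gap: 0.624
gripper_force: 42.9
```

```bash
python3 - <<'E'
from h import *
from station import manip
go(manip.sense(),.482,.141,.059,-80)
for n in("top1","side1"):
    P=cloud(np.load(n+".npz"));d=P[...,:2]-np.array([.573,-.1645]);z=P[...,2]
    m=(z>.08)&(z<.1)&(d[...,1]<-.035)&(d[...,1]>-.1)&(abs(d[...,0])<.03);q=d[m]
    print(len(q),np.degrees(np.arctan2(q[:,1].mean(),q[:,0].mean()))%360-9.1, cv2.minAreaRect((q*1000).astype(np.float32)))
E
```

```text
tool shift mm [-1.7  0.1  2.2] wz -0.1 tcp [0.4836 0.1413 0.0612] yawY -80.1 F [ 0.1 -0.5  7.7] t 7.9 gap 0.624 tilt [ 0.004  0.    -1.   ]
111 266.1582389725222 ((6.284508228302002, -68.05525207519531), (14.70938491821289, 62.91864013671875), 4.416252613067627)
74 267.2219901568367 ((8.520171165466309, -66.45674133300781), (14.478413581848145, 63.17289733886719), 4.133725166320801)
```

Emit:
drive_tool([
  [0,0,-0.02,0,0,0,-0.6],
  [0,0,-0.04,0,0,0,-0.6],
  [0,0,-0.04,0,0,0,-0.6],
  [0,0,-0.04,0,0,0,-0.6],
  [-0.0043,0.0394,0,0,0,0,-0.6],
  [-0.0043,0.0394,0,0,0,0,-0.6],
  [-0.0043,0.0394,0,0,0,0,-0.6],
  [-0.0043,0.0394,0,0,0,0,-0.6],
  [-0.0043,0.0394,0,0,0,0,-0.6],
  [-0.0043,0.0394,0,0,0,0,-0.6],
])

```text
t: 8.9
tcp_pos: [0.497, -0.0976, 0.2001]
tool_rot: [0.996, 0.086, 0.0, 0.0]
force: [0.8, 0.3, -0.7]
finger_gap: 0.62
gripper_force: 43.4
```

Emit:
drive_tool([
  [-0.0043,0.0394,0,0,0,0,-0.6],
  [-0.0043,0.0394,0,0,0,0,-0.6],
  [0,0,0.03,0,0,0.8,-0.6],
  [0,0,0.02,0,0,0,-0.6],
  [0,0,0,0,0,0,-0.6],
  [0,0,0,0,0,0,-0.6],
])

```text
t: 9.5
tcp_pos: [0.5023, -0.1751, 0.1498]
tool_rot: [0.997, 0.079, -0.0, -0.0]
force: [-0.2, 0.9, -0.5]
finger_gap: 0.621
gripper_force: 43.3
```

```bash
python3 - <<'E'
from h import *
from station import manip
S=manip.snapshot("side");np.savez("side2.npz",**S)
go(manip.sense(),.504,-.1755,.145,-80.9)
u,v=proj(S,[.503,-.176,.1]);u,v=int(u),int(v);print(u,v)
cv2.imwrite("pics/s2.png",cv2.resize(S["image"][v-60:v+60,u-80:u+80,::-1],(800,600),interpolation=cv2.INTER_CUBIC))
E
```

```text
tool shift mm [1.1 0.4 5.3] wz 0.0 tcp [ 0.5028 -0.1752  0.1503] yawY -80.9 F [ 0.1  0.1 -0.8] t 9.55 gap 0.623 tilt [ 0.001 -0.001 -1.   ]
323 172
```

View pics/s2.png

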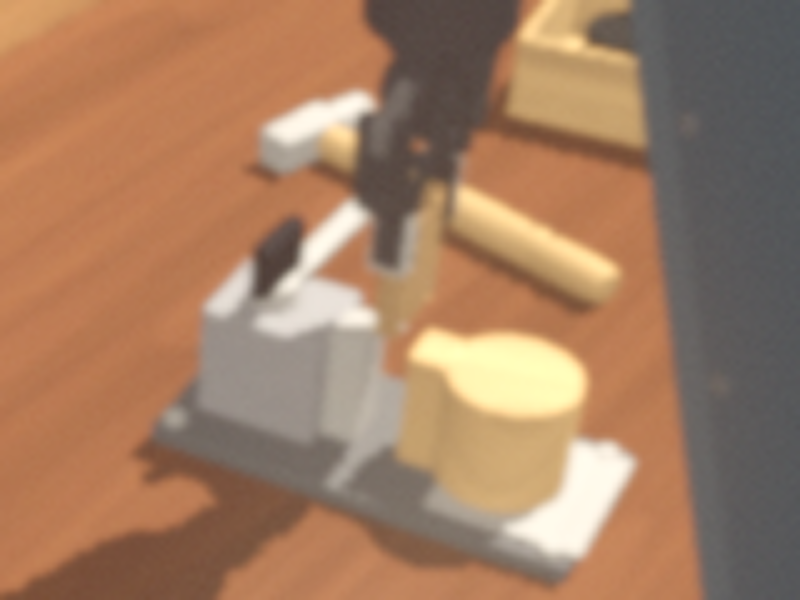

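The side view shows the plate, lower edge at about (390,325), hanging over the gap between the jaw nose (355,330) and the former nose (425,350). I'll measure its offset with depth.

```bash
python3 - <<'E'
from h import *
S=np.load("side2.npz");P=cloud(S)
a=np.radians(9.1);c,s=np.cos(a),np.sin(a);o=np.array([.4997,-.176])
d=P[...,:2]-o;bx=d@[c,s]*1000;by=d@[-s,c]*1000;z=P[...,2]*1000
for zl in(98,104,110):
    m=(z>zl)&(z<zl+6)&(abs(bx)<25)&(abs(by)<40)
    print(zl);print(np.c_[bx,by,z][0:0] if 0 else np.c_[bx[m],by[m]].round(1)[np.argsort(by[m])].tolist())
E
```

```text
98
[[-4.4, -18.8], [-3.4, -14.9], [-3.8, -7.4], [-3.9, -6.0], [-3.5, -1.0], [-4.0, 7.4], [-4.4, 14.7], [-4.3, 15.5], [-4.1, 20.8], [-3.2, 26.1], [-0.7, 26.6], [4.3, 26.6], [7.2, 27.0], [4.3, 27.4], [-4.1, 27.8], [9.4, 28.3], [-1.7, 28.5], [-2.3, 29.3], [0.5, 30.0]]
104
[[-4.5, -17.4], [-4.4, -10.5], [-4.2, -3.9], [-3.3, 0.3], [-4.5, 2.9], [-3.8, 8.9], [-4.3, 9.4], [-3.4, 13.8], [-3.2, 14.2], [-3.9, 21.3], [-3.6, 21.3], [-2.5, 25.9], [-0.4, 26.6], [5.2, 26.7], [1.9, 27.6], [7.6, 27.6], [4.4, 28.0], [7.0, 28.5], [-3.7, 28.6], [1.9, 28.7], [1.0, 29.4]]
110
[[-2.9, -20.4], [-2.9, -19.1], [-4.6, -16.1], [-3.4, -11.4], [-3.8, -11.4], [-2.5, -7.0], [-4.2, -2.9], [-4.0, 3.6], [-3.8, 3.9], [-3.1, 8.0], [-4.0, 17.4], [-3.2, 21.1], [-3.1, 21.8], [9.1, 26.0], [2.8, 26.8], [-2.6, 27.2], [3.0, 27.3], [5.6, 27.5], [7.7, 28.1], [7.9, 28.4], [-0.7, 28.5], [4.6, 29.5], [-1.1, 30.5]]
```

Emit:
drive_tool([
  [0.0015,0,0.01,0,0,0,-0.6],
  [0,0,0.015,0,0,0,-0.6],
  [0,0,0.015,0,0,0,-0.6],
  [0,0,0.015,0,0,0,-0.6],
  [0,0,0.015,0,0,0,-0.6],
  [0,0,0.01,0,0,0,-0.6],
  [0,0,0,0,0,0,-0.6],
])

```text
t: 10.25
tcp_pos: [0.5035, -0.1745, 0.0684]
tool_rot: [0.997, 0.079, -0.001, -0.001]
force: [-1.0, 0.0, -0.3]
finger_gap: 0.624
gripper_force: 43.3
```

Emit:
drive_tool([
  [0,0,0.003,0,0,0,-0.6],
  [0.001,0,0,0,0,0,-0.6],
  [0.001,0,0,0,0,0,-0.6],
  [0.001,0,0,0,0,0,-0.6],
  [0,0,0,0,0,0,-0.6],
])

```text
t: 10.75
tcp_pos: [0.5072, -0.1747, 0.0667]
tool_rot: [0.997, 0.079, 0.0, 0.0]
force: [0.2, -0.5, -1.3]
finger_gap: 0.623
gripper_force: 43.3
```

Emit:
drive_tool([
  [0.001,0,0,0,0,0,-0.6],
  [0.0005,0,0,0,0,0,-0.6],
  [0,0,0,0,0,0,-0.6],
])

```text
t: 11.05
tcp_pos: [0.5084, -0.1743, 0.0664]
tool_rot: [0.997, 0.079, 0.0, 0.0]
force: [0.3, 0.0, -0.4]
finger_gap: 0.627
gripper_force: 43.3
```

Emit:
drive_tool([
  [0.0007,0,0,0,0,0,-0.6],
  [0.0007,0,0,0,0,0,-0.6],
  [0,0,0,0,0,0,-0.6],
])

```text
t: 11.35
tcp_pos: [0.5092, -0.174, 0.0662]
tool_rot: [0.997, 0.079, -0.001, -0.0]
force: [-2.1, -0.1, -0.1]
finger_gap: 0.623
gripper_force: 43.4
```

Emit:
drive_tool([
  [0.0007,0,0,0,0,0,-0.6],
  [0,0,0.001,0,0,0,-0.6],
  [0,0,0.001,0,0,0,-0.6],
  [0,0,0.001,0,0,0,-0.6],
  [0,0,0,0,0,0,-0.6],
])

```text
t: 11.85
tcp_pos: [0.5091, -0.1736, 0.0652]
tool_rot: [0.997, 0.079, -0.001, -0.0]
force: [-7.7, 0.6, 17.0]
finger_gap: 0.624
gripper_force: 45.3
```

Emit:
drive_tool([
  [-0.0005,0,-0.0025,0,0,0,-0.6],
  [0,0,0,0,0,0,-0.6],
  [0,0,0,0,0,0,0.5],
  [0,0,0,0,0,0,0.9],
  [0,0,0,0,0,0,0.9],
  [0,0,0,0,0,0,0.9],
  [0,0,-0.02,0,0,0,0.9],
  [0,0,-0.04,0,0,0,0.9],
  [0,0,-0.04,0,0,0,0.9],
  [0,0,-0.04,0,0,0,0.9],
])

```text
t: 12.85
tcp_pos: [0.5098, -0.1739, 0.207]
tool_rot: [0.997, 0.079, -0.0, -0.0]
force: [0.7, -0.5, 0.3]
finger_gap: 0.951
gripper_force: 0.0
```

```bash
python3 - <<'E'
from h import *
from station import manip
S=manip.snapshot("side");P=cloud(S);np.savez("side3.npz",**S)
a=np.radians(9.1);c,s=np.cos(a),np.sin(a);o=np.array([.4997,-.176])
d=P[...,:2]-o;bx=d@[c,s]*1000;by=d@[-s,c]*1000;z=P[...,2]*1000
for zl in(55,64,70,75):
    m=(z>zl)&(z<zl+5)&(bx>-9)&(bx<25)&(abs(by)<32)
    print(zl);print(np.c_[bx[m],by[m],z[m]].round(0)[np.argsort(by[m])].astype(int).tolist())
u,v=proj(S,[.503,-.176,.08]);u,v=int(u),int(v)
cv2.imwrite("pics/s3.png",cv2.resize(S["image"][v-45:v+45,u-60:u+60,::-1],(640,480),interpolation=cv2.INTER_CUBIC))
go(manip.sense(),.607,.163,.2,-80)
E
```

```text
55
[[3, -23, 59], [4, -16, 59], [3, -16, 56], [5, -12, 58], [3, -9, 57], [3, -1, 59], [3, 5, 56], [4, 5, 59], [-8, 12, 58], [24, 13, 60], [3, 14, 59], [23, 14, 58], [22, 16, 56], [4, 18, 57], [4, 24, 55], [17, 27, 58], [5, 28, 57], [11, 28, 58], [16, 29, 56], [10, 29, 56], [7, 29, 57], [13, 31, 59]]
64
[[4, -22, 65], [3, -13, 65], [3, -7, 65], [3, 1, 67], [3, 8, 68], [3, 8, 65], [21, 13, 68], [24, 14, 67], [23, 14, 64], [3, 16, 66], [-9, 16, 64], [-9, 16, 67], [4, 20, 69], [2, 24, 68], [4, 25, 65], [4, 26, 69], [12, 26, 66], [6, 27, 66], [9, 28, 68], [11, 28, 64], [14, 29, 67], [5, 30, 65], [8, 30, 67]]
70
[[4, -20, 70], [8, -15, 75], [4, -13, 74], [3, -11, 73], [18, -5, 74], [4, -5, 73], [10, 1, 74], [4, 2, 74], [4, 9, 75], [17, 10, 74], [3, 11, 73], [-7, 13, 71], [22, 13, 74], [24, 14, 74], [24, 14, 71], [21, 15, 72], [3, 17, 73], [2, 17, 71], [7, 21, 75], [11, 25, 72], [10, 26, 70], [16, 27, 75], [16, 27, 72], [12, 29, 71], [12, 29, 75], [14, 29, 71], [3, 30, 75], [6, 30, 74]]
75
[[15, -26, 76], [6, -24, 77], [11, -22, 76], [8, -22, 78], [16, -21, 75], [13, -20, 76], [4, -19, 77],
[... 425 characters left out ...]
 79], [10, 1, 78], [21, 2, 77], [15, 2, 76], [12, 2, 77], [18, 3, 76], [6, 3, 77], [24, 3, 77], [3, 4, 78], [11, 4, 76], [19, 8, 79], [4, 9, 78], [12, 9, 78], [21, 9, 79], [15, 10, 78], [6, 10, 78], [18, 10, 77], [23, 11, 79], [8, 12, 75], [11, 12, 77], [14, 13, 77], [5, 13, 77], [8, 13, 79], [22, 14, 78], [24, 15, 78], [18, 16, 77], [12, 18, 77], [9, 18, 79], [17, 18, 76], [3, 19, 78], [13, 20, 75], [10, 21, 76], [13, 21, 79], [7, 21, 78], [4, 21, 79], [4, 22, 77], [8, 25, 77], [14, 25, 78], [10, 27, 77], [13, 28, 77], [4, 28, 77], [6, 30, 77]]
tool shift mm [ 145.8 -319.8   12.5] wz -0.9 tcp [ 0.5135 -0.1757  0.2137] yawY -80.9 F [ 0.6 -1.   3.5] t 12.9 gap 0.95 tilt [ 0.011 -0.006 -1.   ]
```

View pics/s3.png

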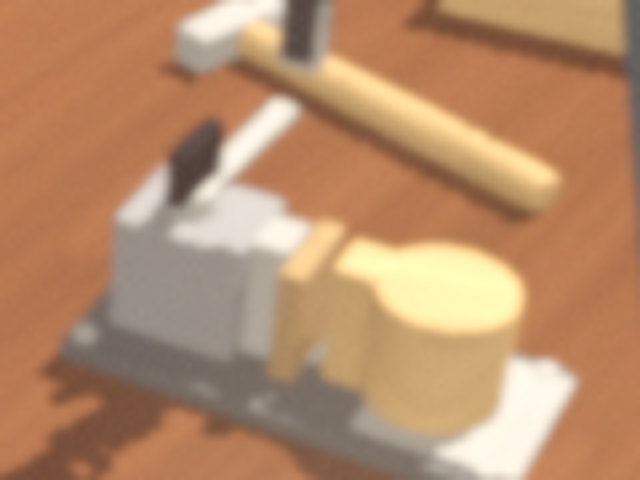

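The plate stands upright against the jaw nose, at about (310,290) in the crop, leaving a gap of about 10.5 mm to the former. Next is the wedge.

Emit:
drive_tool([
  [0.0186,-0.0397,0,0,0,0,0.9],
  [0.0186,-0.0397,0,0,0,0,0.9],
  [0.0186,-0.0397,0,0,0,0,0.9],
  [0.0186,-0.0397,0,0,0,0,0.9],
  [0.0186,-0.0397,0,0,0,0,0.9],
  [0.0186,-0.0397,0,0,0,0,0.9],
  [0.0186,-0.0397,0,0,0,0,0.9],
  [0.0186,-0.0397,0,0,0,0,0.9],
  [0,0,0,0,0,-0.9,0.9],
  [0,0,0,0,0,0,0.9],
])

```text
t: 13.9
tcp_pos: [0.6064, 0.1642, 0.2052]
tool_rot: [0.996, 0.088, -0.0, 0.0]
force: [0.3, -0.8, 0.1]
finger_gap: 0.949
gripper_force: 0.0
```

```bash
python3 - <<'E'
from h import *
from station import manip
go(manip.sense(),.6075,.1635,.076,-80)
E
```

```text
tool shift mm [  1.    0.8 129.2] wz 0.1 tcp [0.6064 0.1642 0.2052] yawY -79.9 F [ 0.3 -0.8  0.1] t 13.9 gap 0.949 tilt [-0. -0. -1.]
```

Emit:
drive_tool([
  [0.001,0.0008,0.04,0,0,0,0.9],
  [0,0,0.04,0,0,0,0.9],
  [0,0,0.03,0,0,0,0.9],
  [0,0,0.019,0,0,0,0.9],
  [0,0,0,0,0,0,0.2],
  [0,0,0,0,0,0,-0.4],
  [0,0,0,0,0,0,-0.9],
  [0,0,0,0,0,0,-0.9],
  [0,0,0,0,0,0,-0.9],
  [0,0,0,0,0,0,-0.9],
], newtons=60)

```text
t: 14.9
tcp_pos: [0.609, 0.1623, 0.0784]
tool_rot: [0.996, 0.087, 0.002, 0.0]
force: [0.4, -1.4, 5.9]
finger_gap: 0.411
gripper_force: 61.5
```

Emit:
drive_tool([
  [0,0,0,0,0,0,-0.9],
  [0,0,-0.02,0,0,0,-0.9],
  [0,0,-0.04,0,0,0,-0.9],
  [0,0,-0.04,0,0,0,-0.9],
  [0,0,-0.035,0,0,0,-0.9],
  [0,0,0,0,0,0,-0.9],
])

```text
t: 15.5
tcp_pos: [0.6111, 0.1632, 0.2177]
tool_rot: [0.996, 0.087, 0.006, -0.0]
force: [0.2, 0.2, 0.2]
finger_gap: 0.413
gripper_force: 60.8
```

```bash
python3 - <<'E'
from h import *
from station import manip
go(manip.sense(),.5012,-.1763,.2,-80.9)
E
```

```text
tool shift mm [-167.4  315.2   15.9] wz 0.9 tcp [0.6111 0.1632 0.2177] yawY -80.0 F [0.2 0.2 0.2] t 15.5 gap 0.413 tilt [ 0.012  0.001 -1.   ]
```

Emit:
drive_tool([
  [-0.021,0.0393,0,0,0,0,-0.9],
  [-0.021,0.0393,0,0,0,0,-0.9],
  [-0.021,0.0393,0,0,0,0,-0.9],
  [-0.021,0.0393,0,0,0,0,-0.9],
  [-0.021,0.0393,0,0,0,0,-0.9],
  [-0.021,0.0393,0,0,0,0,-0.9],
  [-0.021,0.0393,0,0,0,0,-0.9],
  [-0.021,0.0393,0,0,0,0,-0.9],
  [0,0,0.03,0,0,0.9,-0.9],
  [0,0,0,0,0,0,-0.9],
])

```text
t: 16.5
tcp_pos: [0.4936, -0.176, 0.1785]
tool_rot: [0.997, 0.078, -0.004, -0.003]
force: [-0.9, 1.0, -1.1]
finger_gap: 0.41
gripper_force: 60.8
```

Emit:
drive_tool([
  [0,0,0.015,0,0,0,-0.9],
  [0,0,0,0,0,0,-0.9],
  [0,0,0,0,0,0,-0.9],
])

```text
t: 16.8
tcp_pos: [0.4968, -0.1752, 0.1669]
tool_rot: [0.997, 0.08, -0.0, -0.0]
force: [0.3, -1.3, -0.5]
finger_gap: 0.409
gripper_force: 60.8
```

```bash
cat > w.py <<'E'
from h import *
from station import manip
S=manip.snapshot("side");P=cloud(S);np.savez("side4.npz",**S)
go(manip.sense(),.4974,-.1764,.155,-80.9)
a=np.radians(9.1);c,s=np.cos(a),np.sin(a);o=np.array([.4997,-.176])
d=P[...,:2]-o;bx=d@[c,s]*1000;by=d@[-s,c]*1000;z=P[...,2]*1000
for zl in range(76,140,7):
    m=(z>zl)&(z<zl+7)&(abs(bx+2)<18)&(abs(by)<16)
    if zl>=83: print(zl,m.sum(),"minface",np.percentile(bx[m],[10,50]).round(1) if m.any() else "", )
    m&=by>8; print("   end", np.sort(bx[m]).round(1).tolist())
u,v=proj(S,[.498,-.176,.1]);u,v=int(u),int(v)
cv2.imwrite("pics/s4.png",cv2.resize(S["image"][v-45:v+45,u-60:u+60,::-1],(800,600),interpolation=cv2.INTER_CUBIC))
E
python3 w.py
```

```text
tool shift mm [ 0.1  1.  12.3] wz 0.1 tcp [ 0.4971 -0.1755  0.1673] yawY -80.8 F [0.  0.4 0.7] t 16.85 gap 0.412 tilt [ 0.  0. -1.]
   end [-20.0, -17.2, -15.8, -15.5, -15.2, -12.4, -12.4, -9.7, -9.4, -8.1, 3.6, 4.9, 6.7, 6.7, 8.6, 9.8, 10.0, 11.1, 14.0, 14.5]
83 0 minface 
   end []
90 2 minface [-3.6 -3.3]
   end []
97 6 minface [-4.3 -4. ]
   end [-4.2, -3.9, -3.4]
104 5 minface [-5.5 -4.3]
   end [-4.2]
111 7 minface [-5.8 -5.3]
   end [-5.9, -5.0]
118 8 minface [-6.1 -5.6]
   end [-6.1, -5.6, -5.3]
125 5 minface [-7.4 -6.8]
   end [-7.7]
132 6 minface [-7.4 -6.9]
   end [-7.0, -6.9]
139 3 minface [-7.8 -7.7]
   end [-7.8]
```

View pics/s4.png

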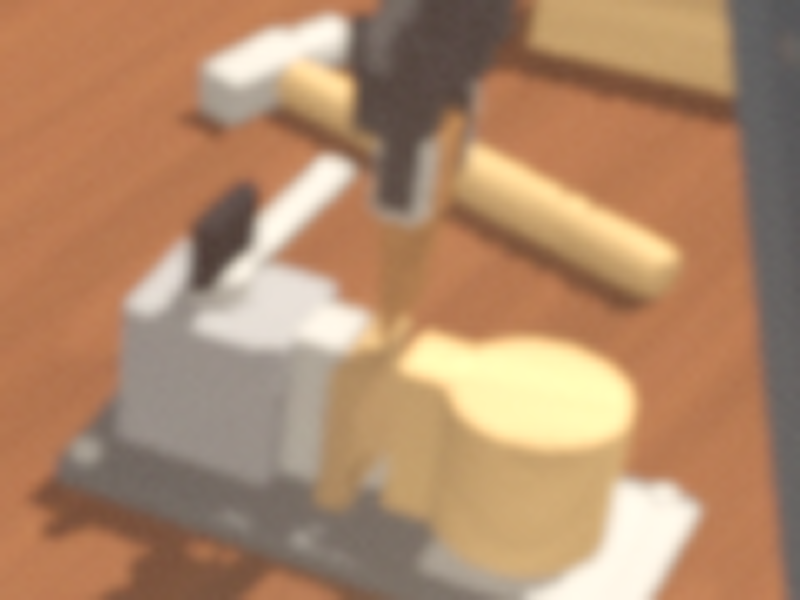

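The wedge tip, at about (398,330), sits over the slot between the plate (360,340) and the former nose (430,350), and about 0.8 mm towards the jaw. I'll correct that and lower it.

Emit:
drive_tool([
  [-0.0008,0.0005,0.008,0,0,0,-0.9],
  [0,0,0.008,0,0,0,-0.9],
  [0,0,0.005,0,0,0,-0.9],
  [0,0,0.005,0,0,0,-0.9],
  [0,0,0.005,0,0,0,-0.9],
  [0,0,0,0,0,0,-0.9],
])

```text
t: 17.45
tcp_pos: [0.4957, -0.1767, 0.135]
tool_rot: [0.997, 0.079, -0.001, -0.001]
force: [-0.1, -0.3, -1.4]
finger_gap: 0.409
gripper_force: 60.8
```

Emit:
drive_tool([
  [0,0,0.004,0,0,0,-0.9],
  [0,0,0.004,0,0,0,-0.9],
  [0,0,0,0,0,0,-0.9],
])

```text
t: 17.75
tcp_pos: [0.4958, -0.1768, 0.1273]
tool_rot: [0.997, 0.079, -0.0, -0.0]
force: [-0.6, -0.7, -1.1]
finger_gap: 0.414
gripper_force: 60.8
```

Emit:
drive_tool([
  [0,0,0.003,0,0,0,-0.9],
  [0,0,0.003,0,0,0,-0.9],
  [0,0,0,0,0,0,-0.9],
])

```text
t: 18.05
tcp_pos: [0.496, -0.1769, 0.1215]
tool_rot: [0.997, 0.079, -0.0, -0.0]
force: [0.0, -0.1, -0.6]
finger_gap: 0.409
gripper_force: 60.8
```

Emit:
drive_tool([
  [0,0,0.002,0,0,0,-0.9],
  [0,0,0.002,0,0,0,-0.9],
  [0,0,0,0,0,0,-0.9],
])

```text
t: 18.35
tcp_pos: [0.4963, -0.177, 0.1177]
tool_rot: [0.997, 0.079, 0.0, 0.0]
force: [1.2, -0.2, -0.9]
finger_gap: 0.411
gripper_force: 60.8
```

Emit:
drive_tool([
  [0.0003,0,0.002,0,0,0,-0.9],
  [0,0,0.002,0,0,0,-0.9],
  [0,0,0,0,0,0,-0.9],
])

```text
t: 18.65
tcp_pos: [0.4965, -0.177, 0.1143]
tool_rot: [0.997, 0.079, 0.0, 0.0]
force: [-1.0, 0.0, 3.5]
finger_gap: 0.409
gripper_force: 61.5
```

Emit:
drive_tool([
  [0,0,0.0015,0,0,0,-0.9],
  [0,0,0.0015,0,0,0,-0.9],
  [0,0,0,0,0,0,-0.9],
])

```text
t: 18.95
tcp_pos: [0.4966, -0.1771, 0.1132]
tool_rot: [0.997, 0.079, 0.001, 0.001]
force: [-3.3, 1.0, 17.6]
finger_gap: 0.411
gripper_force: 63.3
```

Emit:
drive_tool([
  [0,0,0.0015,0,0,0,-0.9],
  [0,0,0.001,0,0,0,-0.9],
  [0,0,0,0,0,0,-0.9],
  [0,0,0,0,0,0,-0.9],
  [0,0,0,0,0,0,-0.9],
  [0,0,0,0,0,0,-0.9],
])

```text
t: 19.55
tcp_pos: [0.4967, -0.1773, 0.1125]
tool_rot: [0.997, 0.08, 0.001, 0.001]
force: [-6.5, 2.0, 32.0]
finger_gap: 0.412
gripper_force: 64.8
```

```bash
python3 - <<'E'
from h import *
from station import manip
S=manip.snapshot("side")
go(manip.sense(),.4974,-.1764,.1,-80.9)
u,v=proj(S,[.498,-.176,.08]);u,v=int(u),int(v)
cv2.imwrite("pics/s5.png",cv2.resize(S["image"][v-45:v+45,u-60:u+60,::-1],(640,480),interpolation=cv2.INTER_CUBIC))
E
```

```text
tool shift mm [ 0.8 -0.8 12.5] wz 0.0 tcp [ 0.4967 -0.1772  0.1125] yawY -80.9 F [-5.9  2.5 31.4] t 19.6 gap 0.414 tilt [ 0.002 -0.002 -1.   ]
```

View pics/s5.png

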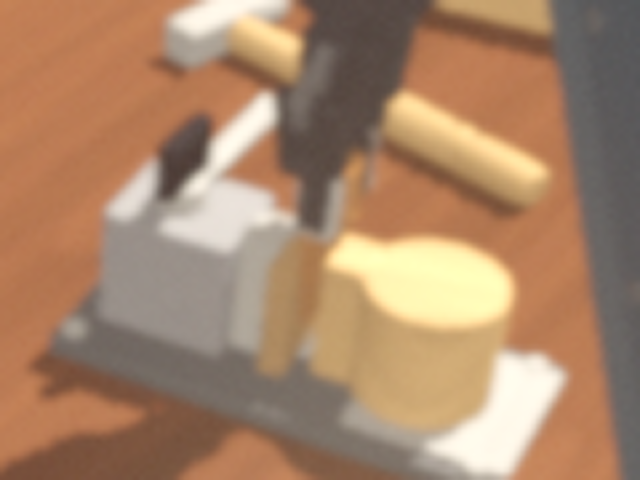

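The plate stands upright at about (285,310), with the wedge bound between it and the former nose. The tip is about 37 mm down and the push is 31 N, so I'm handing in.

```bash
python3 -c "
from station import manip
print(manip.sign_off())"
```

```text
the job is handed in; nothing more can be done
None
```

I handed the job in at about 20 s, though no verdict was shown: the knob is at its anticlockwise stop, one plate stands upright against the jaw, and the large wedge is still held in the gap with about 31 N of push.

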